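# Run down the wing nut of a bonsai clamping board

### The arm

A 6-joint arm with a two-finger parallel gripper is mounted at the origin on the work surface. World frame = base frame: x ahead of the robot, y to its left, z up, the work surface at z = 0. Lengths are in m, angles in rad, forces in N, time in s.
With the tool pointing down it reaches from about 0.275 to 0.75 m from the base axis. Payload 10.2 kg.
Tool frame: the origin (TCP) lies midway between the tips of the shut fingers; the grasp point (between the pads) lies 19 mm behind it; x points along the fingers, z is the direction in which the jaws open and shut, and the axes are right-handed (so a half turn about x gives the same grasp; the last joint's range is limited). The gripper opens to 88 mm and grips with 3 to 60 N. Pads are 18 mm wide; open, the fingers measure 123 mm over their backs; the gripper's body (75 mm by 187 mm) begins 45 mm behind the grasp point.
Start: joints at [1.052, 0.313, 1.498, -0, 1.331, -0.223], TCP at [0.153, 0.502, 0.239] pointing down, gripper open.
Joint ranges: [-2.94, 2.94], [-0.97, 2.17], [0.19, 2.56], [-1.23, 4.37], [0.02, 3.11], [-2.88, 2.88]. Speed limits (rad/s): [2.39, 2.39, 3.01, 3.14, 3.14, 3.14].

### API

Orientations are given as [roll, pitch, yaw] about the fixed x, y, z axes, in that order (R = Rz(yaw) Ry(pitch) Rx(roll)).
In Python, from cell import * gives the robot as it stands. Calls block until the motion is done:
- movep(position, orientation): joint-space move of the TCP to a pose.
- move_l(position, frame=None, vel=0.15, max_force=None): straight line of the TCP; frame=None keeps the orientation; vel is the mean speed in m/s. With max_force (N) it stops when the force on the tool has changed by that much, and returns True; else False.
- set_joints(angles): joint-space move.
- ungrasp() and grab(effort=None): open the fingers fully, or close them until they stop; effort is the grip in N (None keeps the last).
- hold(seconds).
- ik(position, orientation): joint angles nearest the present ones, or None.
- read_state(): the state.
- read_camera(name): name is "scene" or "top" or "wrist"; returns a dict with "img" (480x640x3 uint8, red, green, blue), "fovy" (degrees; the focal length in pixels is half the picture's height over the tangent of half this angle, whatever the lens; pixels are square), "cx", "cy" (the principal point, pixels), "k1" (the pictures are not rectified: a ray, as slopes to the right and down, at radius r is drawn at 1 + k1 r^2 times it, then the intrinsics apply), "R" (3x3) and "t" (3): a world point X has camera coordinates R X + t. Camera axes: x right, y down, z forward; pixel columns grow to the right and rows downward; lengths in m; the calibration is good to about 2 mm. A picture is of the moment at which its call begins. There is no depth.
A pose or a line that the arm cannot do raises MotionError and nothing moves.
- hand_in(): hands the job in, once; it reports no verdict.
The state is a dict: "time": time; "joints": joint angles; "joint_velocities": joint speeds; "effort": joint torques, N m; "position": TCP position; "orientation": TCP orientation; "force": force on the tool from outside, world axes, zero at the start; "torque": the same for the moment, N m; "grip_width": finger opening in m.
Only numpy, scipy, OpenCV 4.12 (cv2) and the standard library are available. Lean on these libraries where they do the work, as an engineer would, in place of code of your own. Each camera call takes 0.05 s, during which the arm holds its last target.

### The job

The young pine's wooden grow box is to be held on its board by a steel strap, but the strap's blue wing nut is still loose. Push its wings round with your fingertips, stroke after stroke and clockwise as seen from above, until the nut is run all the way down and stops against the strap; do not pinch or grip the wings, and do not force the nut once it has stopped. Leave the tub, the wire spool and the paste tin where they are, and take your hand away at the end.

Things in the scene. Friction and masses are not known exactly. Their poses are not given: they have to be found in the camera images.
- clamp_board: Fixed plywood board, 240 mm in x, y from -250 to +100 mm, 18 mm thick, carrying grow box, strap and stud. Origin: on the table, on the vertical axis of the stud and wing nut; z up. The grow box stands to the -y side; the +y, +x and -x sides of the nut are free above the strap.
- box_rim (a point): Middle of the upper edge of the grow box's wall next to the nut, 42 mm from the nut axis, 72 mm above the table. The wall runs 100 mm either way along the board's x; the box reaches 160 mm back to -y. The pine leans away to -y: trunk at 93 mm behind this point, branches further back, below 250 mm over the table.
- strap_top (a point): Top face of the steel strap on the nut axis, 34 mm above the table; the nut comes down on it. The strap is 36 mm wide in the board's x and runs from y -30 to +82 mm. The stud, 10 mm thick, ends 28 mm above this point.
- wing_nut (a joint): Nut angle, rad; grows turning CLOCKWISE seen from above. 0 is loosest, 10.5 the hard stop on the strap; starts between 2 and 5. At value q the red-dotted wing points at angle -q from the board's +x axis (counter-clockwise positive), the plain wing opposite. Sinks 4 mm a turn. Friction about 0.035 N m (1 to 2 N at a wing); it stays where it is left.
- nut_foot (a point): Centre of the nut's underside, on its axis; x points along the wing with the red dot, z up. Hub 28 mm across at the foot, 20 to 22 mm above that, 18 mm tall. Two opposite upright blue wings, 10 to 36 mm from the axis, 8 mm thick, 8 to 30 mm above the underside (red dot to 36 mm). Their flat sides: wing_nut_c0 (red wing) and c2 (plain) are pushed to tighten, c1 (red) and c3 (plain) lie behind.
- tub: Bystander: clear plastic tub with a red lid, 98 x 128 mm, 57 mm tall, loose on the table; origin at the centre of its underside.
- wire_spool: Bystander: spool of copper wire with black flanges, 64 mm across, 40 mm tall, loose on the table; origin at the centre of its underside.
- paste_tin: Bystander: small aluminium tin with a green lid, 50 mm across, 44 mm tall, loose on the board's top (18 mm above the table), about 105 mm from the nut; origin at the centre of its underside.

How it is judged:
At the end, for the whole second after the job is handed in: The wing nut is within 0.5 rad (29 degrees) of its end stop on the strap and at rest; tub, spool and tin are within 15 mm of where they stood (value of joint wing_nut above 10 rad and velocity of joint wing_nut between -0.05 and 0.05 rad/s and distance of each of tub, wire_spool, paste_tin from where it was at the start of the episode below 0.015 m); the robot touches nothing.
It fails at once if a wing is pinched: both sides of one wing are pressed by the fingers with more than 2 N ((contact force between the fingers and wing_nut_c0 above 2 N and contact force between the fingers and wing_nut_c1 above 2 N) or (contact force between the fingers and wing_nut_c2 above 2 N and contact force between the fingers and wing_nut_c3 above 2 N)).
It fails at once if the nut is forced: a push on one of its wings' sides of more than 40 N (contact force between any of the arm, the fingers and wing_nut_c0 above 40 N or contact force between any of the arm, the fingers and wing_nut_c2 above 40 N).
It fails at once if a bystander is displaced by more than 15 mm, lifted or tipped (distance of any of tub, wire_spool, paste_tin from where it was at the start of the episode above 0.015 m or angle between any of tub, wire_spool, paste_tin's own z axis and vertical above 0.3 rad).
It also fails if it takes over 72 s, if anything falls off the work surface, if the arm or the gripper's body presses on something with over 40 N, if the wrist force passes 120 N, or if a joint passes its speed limit or range.

## Working session

There is one attempt and no reset: what is moved stays moved. The work goes in short steps, each a Python script; the robot and the scene stay as the last script left them, time stands still between calls to the robot, and variables do not carry over. Pictures are saved under pics/ and viewed, and the job is handed in when it is done.

```bash
mkdir -p pics; ls; python3 - <<'E'
from cell import *
import cv2
for n in ["scene","top","wrist"]:
    c=read_camera(n); cv2.imwrite(f"pics/{n}0.png",c["img"][:,:,::-1]); print(n,c["fovy"],c["cx"],c["cy"],c["k1"],c["R"],c["t"])
s=read_state(); print(s)
E
```

```text
pics
scene 55.86404004259325 315.0062496544732 245.4784420325835 -0.11793265019829664 [[ 0.58123458  0.81350886 -0.01922758]
 [ 0.55488478 -0.4135151  -0.7218782 ]
 [-0.59520521  0.40891148 -0.69175296]] [-0.44052958 -0.16415952  0.94227515]
top 44.10468149292638 328.03527506824594 236.864789347656 0.014504730516445649 [[-2.46586327e-02 -9.99695626e-01  7.79005354e-04]
 [-9.81165364e-01  2.40522081e-02 -1.91666427e-01]
 [ 1.91589352e-01 -5.49056510e-03 -9.81459818e-01]] [0.1858032  0.50104973 0.67912542]
wrist 66.60229037223557 320.2652800984052 238.05760681770735 -0.04760445089952604 [[ 0.29069458  0.95681517 -0.00117544]
 [ 0.91488307 -0.27759487  0.29313828]
 [ 0.28015286 -0.0862891  -0.95606933]] [-0.52438779 -0.04016993  0.39028778]
{'time': 0.15, 'joints': array([ 1.05158491e+00,  3.13279798e-01,  1.49824653e+00,  4.14708992e-06,
        1.33102415e+00, -2.23416260e-01]), 'joint_velocities': array([-0.00015715, -0.00254912, -0.00390435, -0.0015026 ,  0.00123963,
        0.00061598]), 'effort': array([ 9.68847708e-04, -4.02301061e+01, -2.52318031e+01,  6.93144207e-02,
        3.43914831e-02, -9.34438344e-05]), 'position': array([0.15296064, 0.50202591, 0.2383199 ]), 'orientation': array([ 2.91397161,  1.56983848, -2.09421351]), 'force': array([-0.21686714, -0.07980097, -0.14899177]), 'torque': array([-0.03563718, -0.00505516, -0.0201548 ]), 'grip_width': 0.08824749585728778}
```

View pics/top0.png

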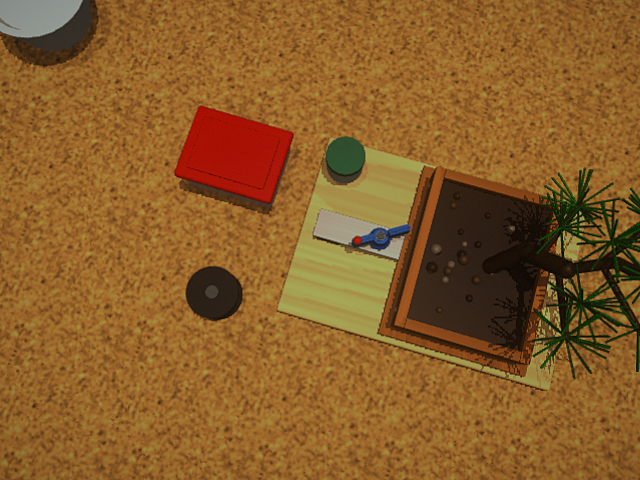

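View pics/scene0.png

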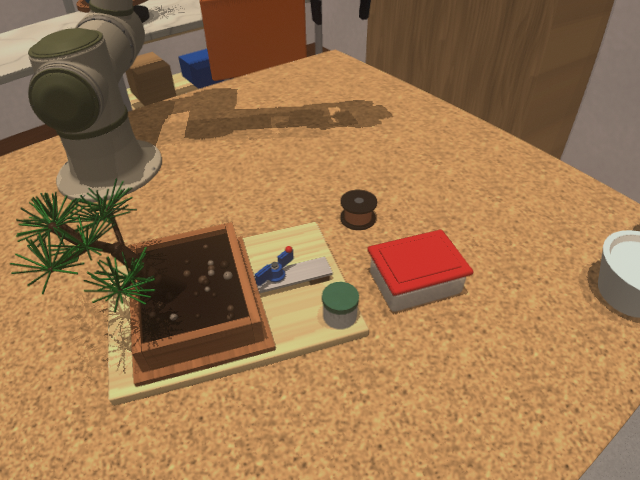

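View pics/wrist0.png

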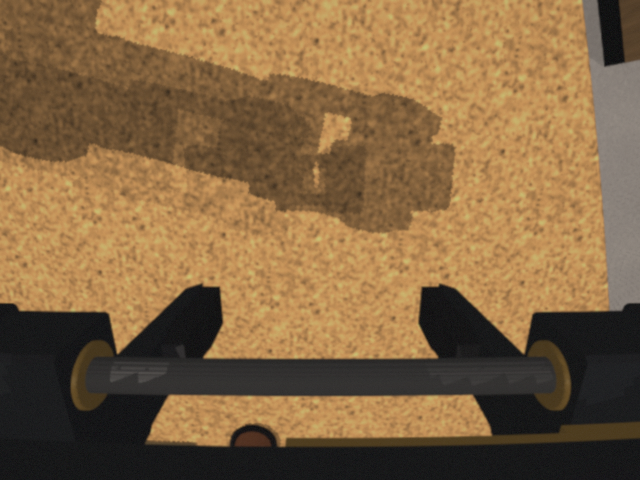

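```bash
cat > h.py <<'E'
import numpy as np, cv2
def K(c):
    f=240/np.tan(np.radians(c["fovy"]/2)); return np.array([[f,0,c["cx"]],[0,f,c["cy"]],[0,0,1.]])
def rays(c,px):
    d=np.array([c["k1"],0,0,0,0.])
    n=cv2.undistortPoints(np.array(px,float).reshape(-1,1,2),K(c),d).reshape(-1,2)
    D=np.c_[n,np.ones(len(n))]@c["R"]; return -c["R"].T@c["t"],D
def onz(c,px,z):
    o,D=rays(c,px); return o+D*((z-o[2])/D[:,2])[:,None]
def tri(c1,p1,c2,p2):
    o1,D1=rays(c1,[p1]);o2,D2=rays(c2,[p2]);a=np.c_[D1[0],-D2[0]]
    s=np.linalg.lstsq(a,o2-o1,rcond=None)[0];A=o1+s[0]*D1[0];B=o2+s[1]*D2[0];return (A+B)/2,np.linalg.norm(A-B)
def masks(c):
    h=cv2.cvtColor(c["img"],cv2.COLOR_RGB2HSV)
    blue=cv2.inRange(h,(105,120,40),(125,255,255))
    red=cv2.inRange(h,(0,180,80),(5,255,255))|cv2.inRange(h,(172,180,80),(180,255,255))
    return blue,red,h
def blobs(m,amin=8):
    n,l,s,ce=cv2.connectedComponentsWithStats(m); return [(s[i].tolist(),ce[i].round(1).tolist()) for i in range(1,n) if s[i][4]>=amin]
E
python3 - <<'E'
from cell import *
from h import *
C={}
for n in ["top","scene"]:
    c=C[n]=read_camera(n); b,r,h=masks(c); print(n,"cam",-c["R"].T@c["t"]); print("b",blobs(b)); print("r",blobs(r))
c=C["top"]; cv2.imwrite("pics/topz.png",cv2.resize(c["img"][130:330,270:470,::-1],None,fx=3,fy=3,interpolation=cv2.INTER_CUBIC))
c=C["scene"]; cv2.imwrite("pics/scenez.png",cv2.resize(c["img"][210:360,230:400,::-1],None,fx=4,fy=4,interpolation=cv2.INTER_CUBIC))
E
```

```text
top cam [0.3660811  0.17742408 0.76242398]
b [([361, 225, 49, 24, 393], [384.1, 235.3])]
r [([175, 106, 118, 97, 7468], [234.0, 154.3]), ([354, 236, 8, 9, 49], [357.2, 240.1])]
scene cam [ 0.90798772 -0.09481486  0.52484813]
b [([179, 49, 30, 28, 435], [194.5, 60.2]), ([278, 252, 10, 7, 31], [282.5, 254.7]), ([255, 265, 15, 12, 63], [262.2, 270.6]), ([271, 264, 11, 8, 31], [277.0, 268.5]), ([272, 274, 12, 7, 32], [277.9, 278.0])]
r [([368, 230, 105, 65, 4217], [418.7, 261.4]), ([286, 246, 6, 6, 29], [288.4, 248.7])]
```

View pics/topz.png

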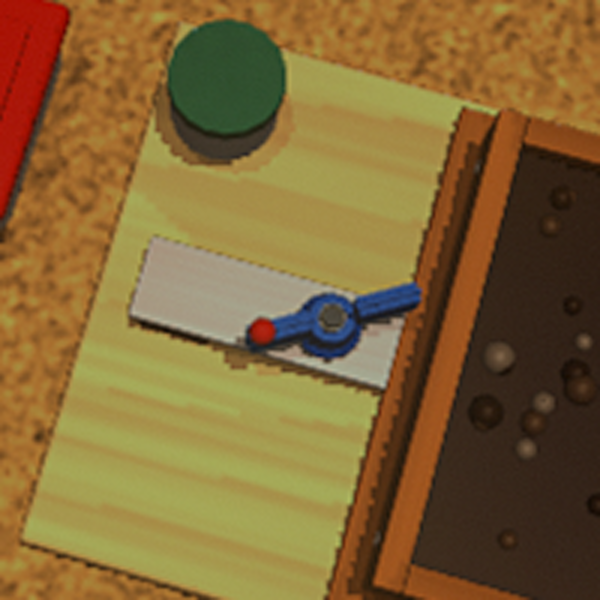

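View pics/scenez.png

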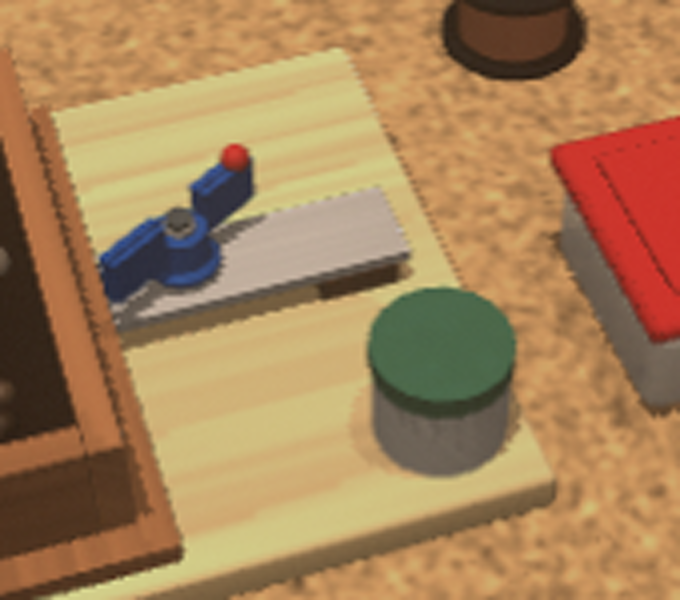

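```bash
python3 - <<'E'
from cell import *
from h import *
T=read_camera("top");S=read_camera("scene")
print("stud tri",tri(T,(380.7,235.5),S,(275,265.3)),"onz",onz(T,[(380.7,235.5)],.062))
print("dot tri",tri(T,(357.2,240.1),S,(288.4,248.7)))
d=onz(T,[(357.2,240.1),(409.3,228.7)],.068);d2=d[1]-d[0];print("wing",d,np.linalg.norm(d2),"ang",np.degrees(np.arctan2(-d2[1],-d2[0])))
e=onz(T,[(277.5,310.5),(330,137.5)],.018);v=e[1]-e[0];yaw=np.arctan2(v[1],v[0]);n=np.array([-np.sin(yaw),np.cos(yaw)])
print("edge",e,np.linalg.norm(v),"yaw",np.degrees(yaw),"axis",e.mean(0)[:2]-.1*n)
st=onz(T,[(270+155/3,130+238/3),(270+131/3,130+316/3)],.034);w=st[0]-st[1];print("strap end",st,np.linalg.norm(w),np.degrees(np.arctan2(w[1],w[0])),"axis",st.mean(0)[:2]-.082*n)
E
cat >> h.py <<'E'
E
python3 - <<'E'
from cell import *
print(read_state()["orientation"])
import numpy as np
for yaw in np.radians(np.arange(-180,181,30)):
    print(round(np.degrees(yaw)), ik([.37,.14,.05],[0,np.pi/2,yaw]) , ik([.37,.14,.05],[np.pi,np.pi/2,yaw]))
E
```

```text
stud tri (array([0.50436818, 0.1106288 , 0.05738369]), np.float64(0.0023637739176784194)) onz [[0.50292977 0.11001992 0.062     ]]
dot tri (array([0.49717663, 0.13954136, 0.06820697]), np.float64(0.0015312517594090087))
wing [[0.49685472 0.13885397 0.068     ]
 [0.50921125 0.07602763 0.068     ]] 0.06402994446023258 ang 101.12677650370684
edge [[0.41923662 0.23869119 0.018     ]
 [0.64523996 0.16735805 0.018     ]] 0.2369935133435302 yaw -17.517191335359634 axis [0.5021391  0.10766195]
strap end [[0.54392301 0.18052299 0.034     ]
 [0.51067206 0.19130376 0.034     ]] 0.03495498196892431 -17.963946541683082 axis [0.5026162  0.10771599]
[ 2.91781366  1.57045708 -2.09041686]
-180 None [ 6.33376844e-02  3.21834633e-01  2.07956137e+00 -4.44089210e-16
  7.40196656e-01  6.33376844e-02]
-150 [ 6.33376844e-02  3.21834633e-01  2.07956137e+00 -4.44089210e-16
  7.40196656e-01  2.68133156e+00] [ 6.33376844e-02  3.21834633e-01  2.07956137e+00 -4.44089210e-16
  7.40196656e-01 -4.60261091e-01]
-120 [ 6.33376844e-02  3.21834633e-01  2.07956137e+00 -4.44089210e-16
  7.40196656e-01  2.15773279e+00] [ 6
[... 973 characters left out ...]
33156e+00]
60 [ 0.06333768  0.32183463  2.07956137  0.          0.74019666 -0.98385987] [0.06333768 0.32183463 2.07956137 0.         0.74019666 2.15773279]
90 [ 0.06333768  0.32183463  2.07956137  0.          0.74019666 -1.50745864] [0.06333768 0.32183463 2.07956137 0.         0.74019666 1.63413401]
120 [ 0.06333768  0.32183463  2.07956137  0.          0.74019666 -2.03105742] [0.06333768 0.32183463 2.07956137 0.         0.74019666 1.11053524]
150 [ 0.06333768  0.32183463  2.07956137  0.          0.74019666 -2.55465619] [0.06333768 0.32183463 2.07956137 0.         0.74019666 0.58693646]
180 None [ 6.33376844e-02  3.21834633e-01  2.07956137e+00 -4.44089210e-16
  7.40196656e-01  6.33376844e-02]
```

```bash
cat >> h.py <<'E'
AX=np.array([.5027,.1088]); R0=.032
def pose(phi,off,z):
    "phi: world deg of wing, off: tangential distance (ccw) of stick centre from wing mid-plane"
    p=np.radians(phi);u=np.array([np.cos(p),np.sin(p)]);n=np.array([-u[1],u[0]])
    return [*(AX+R0*u+off*n),z],[0,np.pi/2,np.radians(min(phi,168))]
E
python3 - <<'E'
from cell import *
from h import *
for z in (.12,.05):
  for phi in (155,-25): print(z,phi,ik(*pose(phi,.013,z)))
grab(5)
p,o=pose(101,.024,.20); movep(p,o)
p,o=pose(101,.024,.10); move_l(p,o,vel=.1)
s=read_state(); print(s["time"],s["position"],p,s["grip_width"],s["force"],s["joints"])
for n in("scene","top"): cv2.imwrite(f"pics/{n}1.png",read_camera(n)["img"][:,:,::-1])
E
```

```text
0.12 155 [-0.01231674  0.3526943   1.7816512   0.          1.00724715 -2.71757708]
0.12 -25 [-1.72341977e-02  4.82008670e-01  1.58130323e+00 -4.44089210e-16
  1.07828075e+00  4.19098115e-01]
0.05 155 [-0.01231674  0.46750843  1.83731926  0.          0.83676496 -2.71757708]
0.05 -25 [-1.72341977e-02  5.81569278e-01  1.63432998e+00 -4.44089210e-16
  9.25693397e-01  4.19098115e-01]
4.575 [0.47337126 0.13566979 0.10053256] [np.float64(0.4730350597452067), np.float64(0.13563265398128818), 0.1] 0.0004935671489098396 [-0.69897415  0.40282844  0.80992394] [ 4.06940452e-02  4.03086279e-01  1.76765899e+00 -2.95898597e-06
  9.69744820e-01 -1.72215314e+00]
```

View pics/scene1.png

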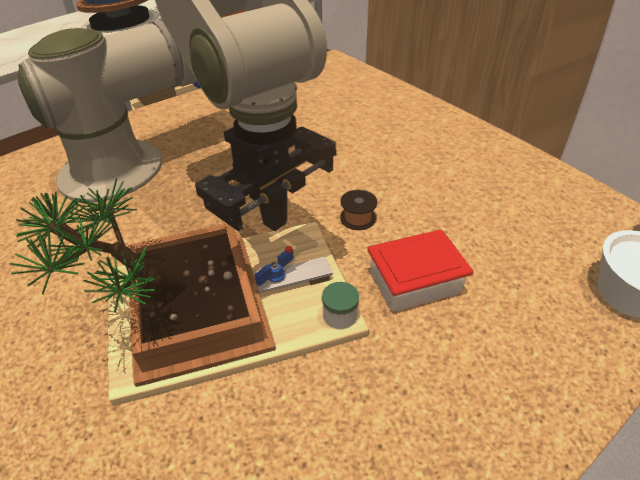

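View pics/top1.png

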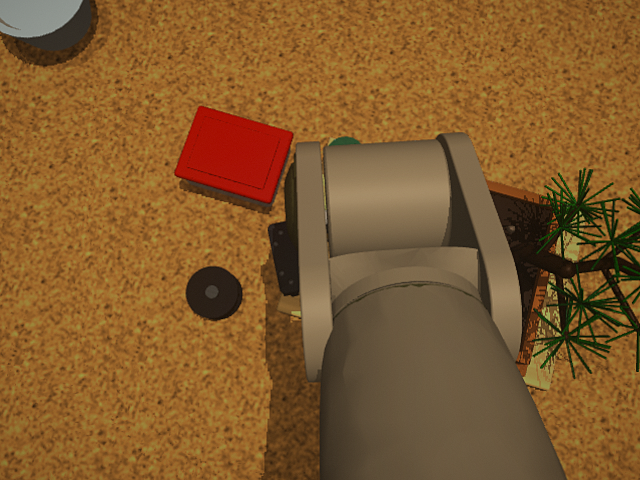

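The fingers are shut, at about (270,215) in the scene view. They hover to the -x side of the red wing, whose dot is at (288,250), and nothing is in the way. Next is stroke 1.

```bash
cat >> h.py <<'E'
def stroke(a,b,step=18,lim=9):
    from cell import move_l,read_state
    n=max(1,round(abs(a-b)/step)); F=[]
    for phi in np.linspace(a,b,n+1)[1:]:
        hit=move_l(*pose(phi,.013,.05),vel=.03,max_force=lim)
        s=read_state();f=s["force"];F.append(np.round([phi,*f],1).tolist())
        if hit: print("HIT at",phi,s["position"]);break
    for x in F: print(x)
    return hit
E
python3 - <<'E'
from cell import *
from h import *
print(move_l(*pose(101,.024,.05),vel=.05,max_force=8))
print(move_l(*pose(101,.013,.05),vel=.03,max_force=8),read_state()["force"])
h=stroke(101,-25)
if not h:
    move_l(*pose(-25,.024,.05),vel=.05); move_l(*pose(-25,.024,.10),vel=.1)
s=read_state(); print(s["time"],s["force"],s["position"])
cv2.imwrite("pics/scene2.png",read_camera("scene")["img"][:,:,::-1])
E
```

```text
False
False [-0.32181683 -0.26010516 -0.78061696]
[83.0, 0.2, 0.2, -0.1]
[65.0, -0.6, 0.6, -1.3]
[47.0, -0.7, 0.9, -1.3]
[29.0, 0.2, 2.2, -0.2]
[11.0, -1.2, 1.4, -1.4]
[-7.0, 0.7, 0.7, -0.4]
[-25.0, 0.1, 1.1, -0.2]
10.9167 [-0.01779222 -0.34938061 -0.11419691] [0.54154777 0.11695677 0.09957021]
```

View pics/scene2.png

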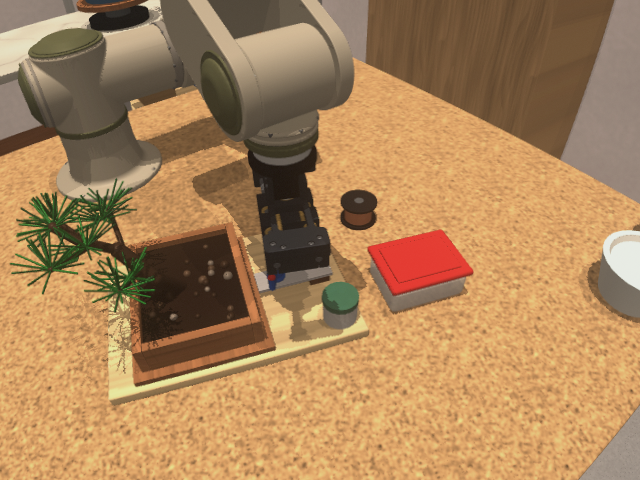

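```bash
python3 - <<'E'
from cell import *
from h import *
S=read_camera("scene");b,r,h=masks(S)
bl=[x for x in blobs(r,4)]; print(bl)
p=[x[1] for x in bl if 240<x[1][0]<320 and x[1][1]>230]
print([ (d[:2]-AX, np.degrees(np.arctan2(*(d[:2]-AX)[::-1]))) for d in onz(S,p,.067)])
cv2.imwrite("pics/s2z.png",cv2.resize(S["img"][230:310,220:340,::-1],None,fx=5,fy=5))
E
```

```text
[([368, 230, 105, 65, 4212], [418.7, 261.4]), ([268, 275, 7, 5, 28], [271.0, 277.1])]
[(array([ 0.02623135, -0.0176317 ]), np.float64(-33.90746654141241))]
```

View pics/s2z.png

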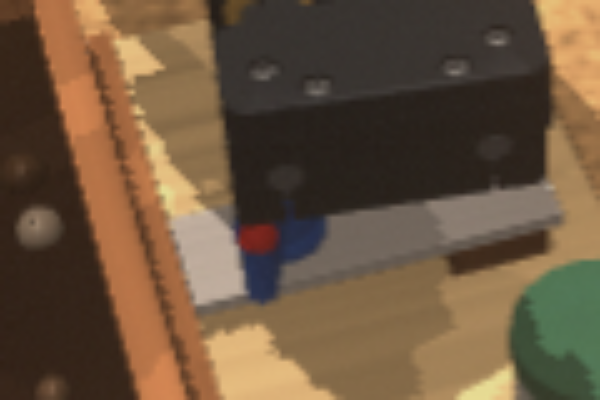

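```bash
python3 - <<'E'
from cell import *
from h import *
move_l(*[pose(-25,.024,.12)[0]],vel=.1)
movep(*pose(155,.026,.12))
print(move_l(*pose(155,.026,.05),vel=.06,max_force=8))
print(move_l(*pose(155,.013,.05),vel=.03,max_force=8),read_state()["force"])
h=stroke(155,-25)
if not h:
    move_l(*pose(-25,.024,.05),vel=.05); move_l(*pose(-25,.024,.12),vel=.1)
s=read_state(); print(s["time"],s["force"],s["position"])
S=read_camera("scene");cv2.imwrite("pics/s3z.png",cv2.resize(S["img"][200:340,210:370,::-1],None,fx=4,fy=4))
E
```

```text
False
False [ 0.72848835 -0.35082809 -0.83179533]
[137.0, 0.7, 0.3, -0.4]
[119.0, -0.8, 0.1, -0.5]
[101.0, -0.8, -0.4, -0.2]
[83.0, -0.3, 0.2, -0.7]
[65.0, -0.8, 1.0, -0.3]
[47.0, -1.2, 0.5, -0.7]
[29.0, -0.6, 0.3, 0.8]
[11.0, -0.3, 0.2, -1.0]
[-7.0, 0.9, 1.4, -0.9]
[-25.0, 0.4, 1.5, 1.1]
22.25 [-0.05744835  0.58238094 -0.97439956] [0.54149471 0.11699845 0.11942675]
```

View pics/s3z.png

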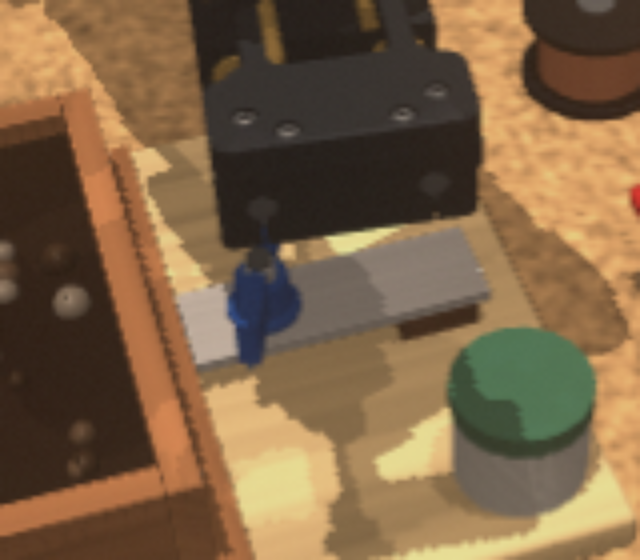

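The plain wing now points toward the camera, with its end at about (272,288) in full-image pixels, so the stroke worked. Stroke 3 runs until the force shows the stop.

```bash
python3 - <<'E'
from cell import *
from h import *
movep(*pose(155,.026,.12))
print(move_l(*pose(155,.026,.05),vel=.06,max_force=8))
print(move_l(*pose(155,.013,.05),vel=.03,max_force=8),read_state()["force"])
h=stroke(155,115,step=14,lim=7)
if not h:
  for phi in (100,88):
    h=move_l(*pose(phi,.013,.05),vel=.012,max_force=5)
    s=read_state(); d=s["position"][:2]-AX; print(phi,h,s["force"],np.degrees(s["orientation"][2]),s["position"],s["time"],np.degrees(np.arctan2(d[1],d[0])-np.arctan2(.013,.032)))
    if h: break
E
```

```text
False
False [-0.28508367 -0.20692571 -0.12852318]
[141.7, 0.1, 0.2, 0.3]
[128.3, -0.9, 1.0, -0.4]
[115.0, -0.5, 0.1, 0.0]
100 False [-2.37867618 -0.0105095  -0.55309499] 170.65293158104734 [0.48419646 0.13803922 0.04994914] 29.0333 100.21752976188155
88 True [-0.02778785 -0.24798754  0.75432491] -177.0716720785264 [0.48589224 0.13940078 0.04951165] 29.4083 96.66874408802371
```

```bash
python3 - <<'E'
from cell import *
from h import *
move_l(*pose(97,.03,.05),vel=.05)
move_l(*pose(97,.03,.15),vel=.1)
p=[.30,.42,.25]; movep(p,[0,np.pi/2,np.radians(100)])
s=read_state();print(s["time"],s["force"],s["position"])
T=read_camera("top");S=read_camera("scene")
b,r,_=masks(T);print(blobs(b),blobs(r)); b,r,_=masks(S);print(blobs(r))
cv2.imwrite("pics/t4.png",T["img"][:,:,::-1])
cv2.imwrite("pics/t4z.png",cv2.resize(T["img"][130:330,270:470,::-1],None,fx=3,fy=3,interpolation=cv2.INTER_CUBIC))
E
```

```text
32.3417 [ 0.58221849  0.10782467 -0.96262173] [0.30058128 0.41937579 0.2494826 ]
[([388, 226, 22, 11, 137], [398.8, 231.3]), ([361, 229, 28, 21, 243], [375.6, 239.0])] [([175, 106, 118, 97, 7470], [234.0, 154.3]), ([353, 236, 8, 8, 51], [356.5, 239.4])]
[([368, 230, 105, 65, 4217], [418.7, 261.4]), ([287, 249, 5, 5, 24], [289.1, 251.1])]
```

View pics/t4.png

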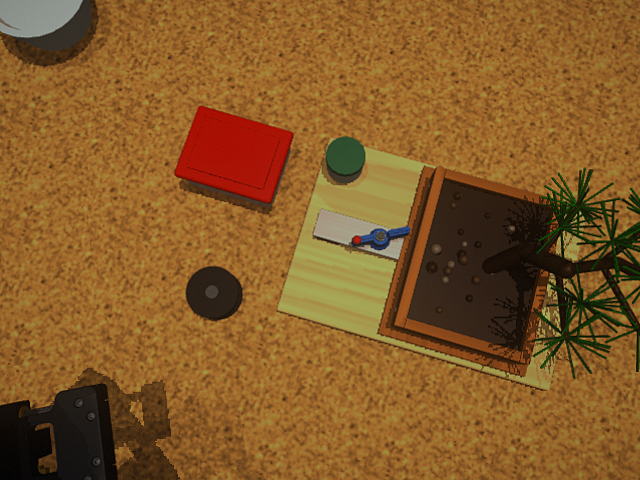

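View pics/t4z.png

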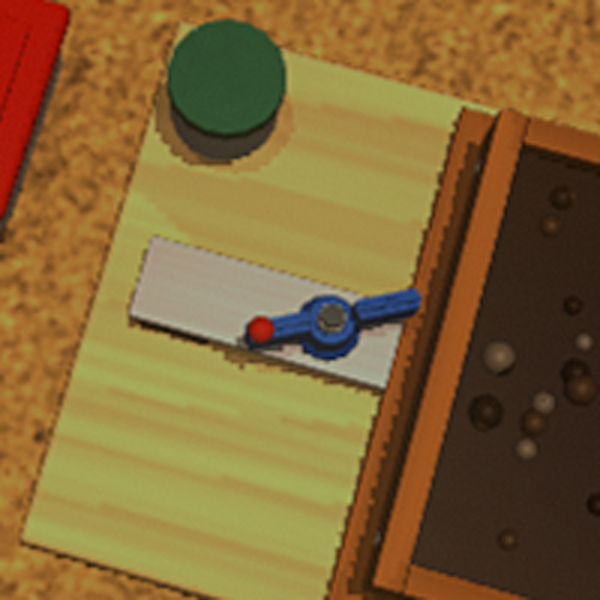

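```bash
python3 - <<'E'
from cell import *
from h import *
T=read_camera("top");S=read_camera("scene")
print(tri(T,(356.5,239.4),S,(289.1,251.1)))
for pts,z in (([(357.2,240.1),(409.3,228.7)],.068),([(356.5,239.4),(409.3,230.3)],.064)):
    d=onz(T,pts,z);v=d[0]-d[1];w=d[0][:2]-AX;print(np.degrees(np.arctan2(v[1],v[0])),np.degrees(np.arctan2(w[1],w[0])))
E
```

```text
(array([0.49864042, 0.13987623, 0.06434   ]), np.float64(0.0009407507971032309))
101.12677650370684 101.00620685863605
98.53277313176076 97.83549097404978
```

```bash
python3 - <<'E'
from cell import *
ungrasp(); hold(.3); s=read_state(); print(s["time"],s["force"],s["grip_width"]); hand_in()
E
```

```text
34.1667 [-0.32498332  0.46564561 -0.29851917] 0.0877649757475914
the job is handed in; nothing more can be done
```

The wing nut is run down to its stop on the strap, and the job was handed in at about 34 s of the 72 s allowed. I pushed one wing at a time with the shut fingertips, never pinching: three clockwise strokes, changing wings on the free side each time. The last stroke was slow and stopped when the force on the tool changed by 5 N.

**Nut angle:** the last pictures put the red wing at 98.5° in world axes. That is q ≈ 10.5 against the stop at 10.5, with a few degrees of uncertainty.

**Nut height:** the red dot triangulated at 64.3 mm, down from 68.2 mm, which matches the 4 mm expected for one turn.

**Bystanders:** the tub's lid gave the same pixel position in both views before and after. The spool and tin looked unmoved in the top picture, though I did not measure them.

**Hand:** it was well clear of everything and open at hand-in, with no contact force.

**Disagreements:**
- After stroke 1 the scene camera read the wing at about -34°, against the -25° pushed to. That was a rough single-view reading, and I allowed for it by coming in wider.
- The state read just after the force stop showed almost no force, so I relied on the pictures rather than that reading to confirm the stop.

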